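# Index the chasing table to the red mark and lock it

## Task

Pump the index table's black-handled lever, each time all the way to its stop and letting it spring back, until the red mark on the table stands at the brass pointer; then push the red-knobbed lock bolt fully home so that the table is locked there. Turn the table only with the lever, never by touching the table or the cup on it, and leave the other things on the bench where they are.

Things in the scene. Friction and masses are not known exactly. Their poses are not given: they have to be found in the camera images.
- base_center (a point): Centre of the index table's green base plate (round, 200 mm across, 12 mm thick, bolted down), on the bench under the vertical turning axis. In its frame (x away from the robot at yaw 0, y left) the pointer stands on the -x side, the lever on the -y side, the lock bolt on the diagonal between -x and +y. Heights: cup at the centre (64 mm wide) 102 mm, lever grip 98 mm, bolt knob 76 mm.
- index_table (a joint): Turn of the table, rad, counter-clockwise from above positive; 0: red mark at the pointer. Starts between -1.75 and -0.6. Ratchet wheel 156 mm across, 16 teeth; a full lever stroke carries it on to the next multiple of 0.393 (within 0.04), and it cannot turn back. Friction holds it between strokes. Past the mark means once round again.
- face_wheel: The turning table itself: lock ring, ratchet wheel, aluminium faceplate (126 mm across, top at 57 mm), three steel jaws and the copper cup in them. Origin on the turning axis at the bench top. It is not to be touched.
- red_mark (a point): Red painted division mark (9 mm wide, 15 mm long) on the faceplate's rim, at its top, 58 mm from the turning axis.
- pointer_tip (a point): Tip of the fixed brass pointer, 57 mm above the bench, 66 mm from the turning axis; 8 mm outside the red mark when the mark stands at it.
- lever_grip (a point): Middle of the lever's upright black grip (23 mm across, from 34 to 98 mm above the bench, this point 66 mm up, 170 mm from the turning axis). It may be pushed from behind or pinched from above; below it the flat steel lever lies 14 to 21 mm above the bench.
- index_lever (a joint): Turn of the lever about the table's axis, rad: 0 at rest (grip 106 degrees clockwise from the base's x axis), 0.49 at the stop of a full stroke: the grip moves 83 mm counter-clockwise, away from the robot. A spring (2 to 5 N at the grip, 5 to 10 N while it turns the table) brings it back when let go. Short of 0.47 the tooth may not catch; it must come back below 0.04 to take the next tooth.
- bolt_knob (a point): Middle of the lock bolt's upright red knob (20 mm across, from 36 to 76 mm above the bench, this point 56 mm up). Withdrawn it is 128 mm from the turning axis, 135 degrees counter-clockwise from the base's x axis; it slides straight towards the axis. The bolt's guide, 39 mm high, begins 20 mm from the knob's centre on the axis side.
- lock_bolt (a joint): Travel of the lock bolt towards the table, m: 0 withdrawn, 0.015 fully home with its nose in a slot of the table's lock ring (one slot for each tooth). It slides stiffly (about 3 N) and stays where it is left; between two slots it comes to rest on the ring at about 0.005 and must not be forced.
- blue_lid_jar: White jar with a blue lid, 69 mm across, 77 mm high; a bystander. Origin at the centre of its underside.
- small_can: White can with a black cap, 60 mm across, 85 mm high; a bystander. Origin at the centre of its underside.
- chasing_hammer: Chasing hammer lying on its side, 288 mm long, 24 mm high; a bystander. Origin at the middle of its length, on the bench.

How it is judged (in metres and radians):
On the way:
1. the lever has brought the red mark to the pointer, with the lock bolt still out (value of joint index_table between -0.07 and 0.07 rad and value of joint lock_bolt below 0.006 m), for 0.2 s.
At the end, for the whole second after the job is handed in: The red mark stands at the pointer (table within 0.06 rad of 0), the lock bolt is home in its slot (at least 12 of its 15 mm in) and the lever has sprung back to rest (below 0.06 rad) (value of joint index_table between -0.06 and 0.06 rad and value of joint lock_bolt above 0.012 m and value of joint index_lever below 0.06 rad); the robot touches nothing.
It fails at once if the table, or the cup on it, is pushed by the robot (contact force between face_wheel and the fingers above 2 N or contact force between face_wheel and the arm above 2 N).
It fails at once if a bystander is shifted more than 15 mm (distance of any of blue_lid_jar, small_can, chasing_hammer from where it was at the start of the episode above 0.015 m).
It also fails if it takes over 54 s, if anything falls off the work surface, if the arm or the gripper's body presses on something with over 40 N, if the wrist force passes 120 N, or if a joint passes its speed limit or range.

## Robot

A 7-joint arm with a two-finger parallel gripper is mounted at the origin on a cart in front of the work surface, level with it; the furniture and walls round the work are solid. World frame = base frame: x ahead of the robot, y to its left, z up, the work surface at z = 0. Lengths are in m, angles in degrees, forces in N, time in s.
With the tool pointing down it reaches from about 0.425 to 0.875 m from the base axis. Payload 4.7 kg.
Tool frame: the origin (TCP) lies at the very end of the fingers, on their centre line; the grasp point (between the pads) lies 19 mm behind it; z points along the fingers, y is the line along which they close (so a half turn about z gives the same grasp; the last joint's range is limited). The gripper opens to 87 mm and grips with 3 to 60 N. Pads are 19 mm wide; open, the fingers measure 117 mm over their backs; the gripper's body (75 mm by 190 mm) begins 51 mm behind the grasp point.
Start: joints at [-74.25, 18.392, -4.016, 83.108, 1.295, 78.541, -3.26], TCP at [0.168, 0.628, 0.223] pointing down, gripper open.
Joint ranges: [-163.93, 163.93], [-17.29, 119.83], [-79.2, 71.16], [3.27, 140.29], [-89.18, 269.18], [5.43, 117.66], [-154.24, 154.24]. Speed limits (degrees/s): [147.25, 147.25, 180, 180, 180, 180, 180].

## Interface

Orientations are given as [roll, pitch, yaw] about the fixed x, y, z axes, in that order (R = Rz(yaw) Ry(pitch) Rx(roll)).
In Python, from cell import telemetry, cams, env gives the robot as it stands.
- The arm moves only by the tool arm_command, never from a script. Its argument "series" is text: rows parted by semicolons, each of 5 numbers parted by spaces: the shift along the tool's x, y, z in mm, then the turn about the tool's z in rad, then the closure in counts, from 0 (fully open) to 255 (shut). A call has 1 to 20 rows; each row shifts and turns the commanded pose from where the row before left it, along the tool's axes as they then stand; what a row does not reach is not made up. A row lasts 1/12 s, in which the tool goes at most 41.7 mm and 7.16 degrees, less where a joint would pass 70% of its speed; a pose out of reach is approached as far as the arm can. A call is refused whole if a number of a shift passes 41.7 or a number of a turn 0.125, either way. A call with a gripper value outside its range is refused whole. The fingers move at their own pace and stop on an object; "squeeze" is the grip in N (left out, the last holds). Time passes only in rows, so rows that do not move let the fingers close. It gives the time, the measured TCP pose, the force, the opening and the grip force at its end, in the units of the state.
- telemetry.get_obs(): the state, without advancing time (a new reading comes with each control period).
- cams.read_camera(name): name is "side" or "top"; returns the picture (400x640x3 uint8, blue, green, red); there is no depth.
- cams.calibration(name): a dict with "K" (3x3 intrinsics, pixels), "origin" and "rotation" of the camera in the world. Camera axes: x right, y down, z forward; pixel columns grow to the right and rows downward; lengths in m; the calibration is good to about 2 mm. A picture is of the moment at which its call begins. calibration takes no time and is no camera call.
- env.sign_off(): hands the job in; it is judged then, once.
The state is a dict: "time_s": time; "qpos": joint angles; "joint_velocities": joint speeds; "effort": joint torques, N m; "tool_pos": TCP position; "tool_rot": TCP orientation; "force": force on the tool from outside, world axes, zero at the start; "wrist_torque": the same for the moment, N m; "grip_width": finger opening in m; "grasp_force": force on a finger pad.
Only numpy, scipy, OpenCV 4.12 (cv2) and the standard library are available. Lean on these libraries where they do the work, as an engineer would, in place of code of your own. Each camera call takes 0.05 s, during which the arm holds its last target. There are 200 camera calls.

## Working session

There is one attempt and no reset: what is moved stays moved. The work goes in short steps, Python scripts to look and compute and a tool call to move; the robot and the scene stay as the last step left them, time stands still between calls to the robot, and variables do not carry over. Pictures are saved under pics/ and viewed, at most 10 in all, crops included, and the job is handed in when it is done.

Besides the shell and the picture viewer there is one more tool, called after "Emit:" as name(argument=value, ...) on one line, values as JSON. arm_command: Moves the arm, as the interface text tells. Its arguments: {"type":"object","properties":{"series":{"type":"string"},"squeeze":{"type":"number"}},"required":["series"]}

```bash
mkdir -p pics; python3 - <<'E'
from cell import telemetry, cams
import cv2
for n in("top","side"):
    cv2.imwrite(f"pics/{n}0.png",cams.read_camera(n)); c=cams.calibration(n); print(n,c)
print(telemetry.get_obs())
E
```

```text
top {'K': array([[470.5048088 ,   0.        , 330.68889748],
       [  0.        , 470.5048088 , 202.2953303 ],
       [  0.        ,   0.        ,   1.        ]]), 'origin': array([ 0.51619501, -0.241084  ,  1.34115429]), 'rotation': array([-177.62068997,    0.66686076,  -88.49242929])}
side {'K': array([[404.22417184,   0.        , 315.64911067],
       [  0.        , 404.22417184, 199.1259456 ],
       [  0.        ,   0.        ,   1.        ]]), 'origin': array([ 0.21851454, -0.89525571,  0.48240284]), 'rotation': array([-117.56322817,    0.2052799 ,  -29.2451479 ])}
{'time_s': 0.1, 'qpos': array([-74.25089042,  18.43706759,  -4.01603589,  83.16820327,
         1.29589371,  78.5398518 ,  -3.25915133]), 'joint_velocities': array([-0.03578225, -0.18161188, -0.02532724, -0.18372084,  0.04498777,
       -0.03619766,  0.0144901 ]), 'effort': array([-4.72512602e-04, -4.92570448e+01, -4.05850746e-01, -3.13400817e+01,
       -6.42899587e-02,  3.95216479e-02,  5.73187049e-05]), 'tool_pos': array([0.16750915, 0.62753559, 0.22154283]), 'tool_rot': array([-1.79900160e+02,  6.10088424e-03,  1.65062003e+02]), 'force': array([ 0.36513949,  0.11953006, -0.16330531]), 'wrist_torque': array([-0.01225956,  0.00128266, -0.01833651]), 'grasp_force': 0.0, 'grip_width': 0.08707584574301624}
```

View pics/top0.png

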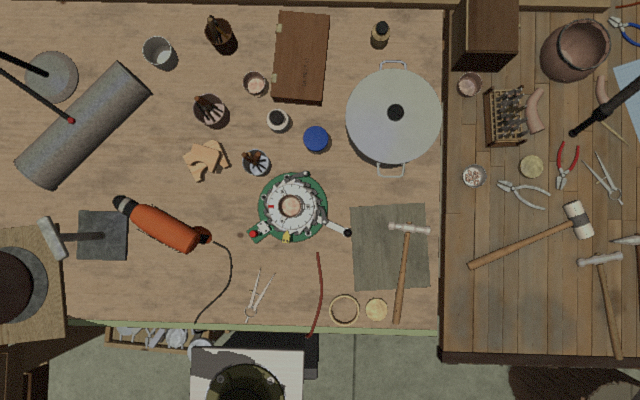

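View pics/side0.png

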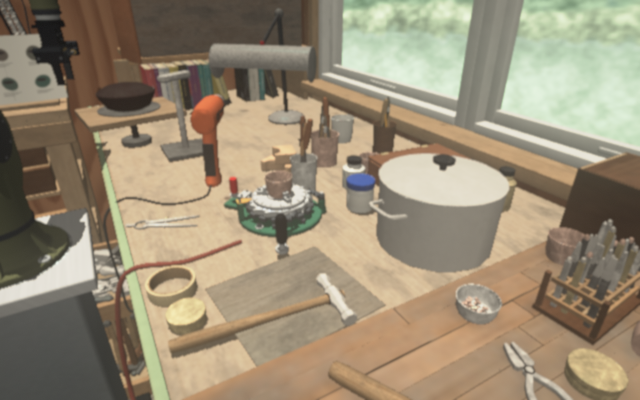

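The top view shows the green base at about (293,207), the black grip at (348,232), the red knob at (253,235) and the brass pointer near (287,238). The side view shows them clear of the pot. Next I'll measure them.

```bash
cat > h.py <<'E'
import numpy as np, cv2
from scipy.spatial.transform import Rotation as R
from cell import telemetry, cams
def ray(n,u,v):
    c=cams.calibration(n); d=np.linalg.inv(c["K"])@[u,v,1]
    return c["origin"], R.from_euler("xyz",c["rotation"],degrees=True).as_matrix()@d
def at(n,u,v,z):
    o,d=ray(n,u,v); return o+d*(z-o[2])/d[2]
def proj(n,p):
    c=cams.calibration(n); q=c["K"]@(R.from_euler("xyz",c["rotation"],degrees=True).as_matrix().T@(np.array(p)-c["origin"])); return q[:2]/q[2]
def blobs(img,lo,hi,roi,amin=4):
    x0,y0,x1,y1=roi; h=cv2.cvtColor(img[y0:y1,x0:x1],cv2.COLOR_BGR2HSV)
    m=cv2.inRange(h,np.array(lo),np.array(hi)); k,_,st,ce=cv2.connectedComponentsWithStats(m)
    return [(int(st[i,4]),ce[i]+[x0,y0]) for i in range(1,k) if st[i,4]>=amin],m
E
python3 - <<'E'
from h import *
im=cv2.imread("pics/top0.png"); roi=(235,160,370,255)
b,m=blobs(im,(50,90,30),(90,255,200),roi,1)
ys,xs=np.nonzero(m); p=np.c_[xs+235,ys+160].astype(np.float32)
print("green",len(p),cv2.minEnclosingCircle(p),[x for x in b if x[0]>20])
hull=cv2.convexHull(p); print(cv2.fitEllipse(hull))
for nm,lo,hi,z in(("red",(0,150,90),(6,255,255),.076),("red2",(174,150,90),(180,255,255),.076),("black",(0,0,0),(180,255,45),.098),("yel",(18,120,120),(32,255,255),.057)):
    for a,c in blobs(im,lo,hi,roi)[0]: print(nm,a,c.round(1),at("top",*c,z).round(4))
cv2.imwrite("pics/c0.png",cv2.resize(im[165:255,235:365],None,fx=6,fy=6,interpolation=cv2.INTER_CUBIC))
E
```

```text
green 791 ((282.72259521484375, 207.92567443847656), 43.92733383178711) [(114, array([272.50877193, 182.97368421])), (246, array([316.0203252 , 189.90650407])), (93, array([261.47311828, 210.3655914 ])), (28, array([252.71428571, 228.35714286])), (143, array([268.3986014 , 234.56643357])), (63, array([315.15873016, 228.33333333])), (94, array([298.43617021, 236.87234043]))]
((286.8457946777344, 210.8182373046875), (67.61543273925781, 87.61884307861328), 49.212646484375)
red 10 [270.5 205.6] [ 0.5553 -0.0631  0.076 ]
red 34 [252.1 233.6] [ 0.4787 -0.016   0.076 ]
black 32 [249.2 163.8] [ 0.6642 -0.0059  0.098 ]
black 39 [258.1 163.2] [ 0.6664 -0.0296  0.098 ]
black 27 [266.9 170.5] [ 0.6475 -0.0536  0.098 ]
black 8 [307.4 174.4] [ 0.64   -0.1615  0.098 ]
black 4 [279.5 204.2] [ 0.5588 -0.0899  0.098 ]
black 4 [317.8 204.2] [ 0.5614 -0.1912  0.098 ]
black 7 [325.4 212. ] [ 0.5414 -0.212   0.098 ]
black 5 [269.6 227. ] [ 0.498  -0.0656  0.098 ]
black 43 [347.5 232.4] [ 0.4891 -0.2716  0.098 ]
black 11 [258.5 233.5] [ 0.4802 -0.0366  0.098 ]
black 16 [291.1 237.6] [ 0.4715 -0.1232  0.098 ]
yel 47 [285.8 236.7] [ 0.4721 -0.1048  0.057 ]
```

View pics/c0.png

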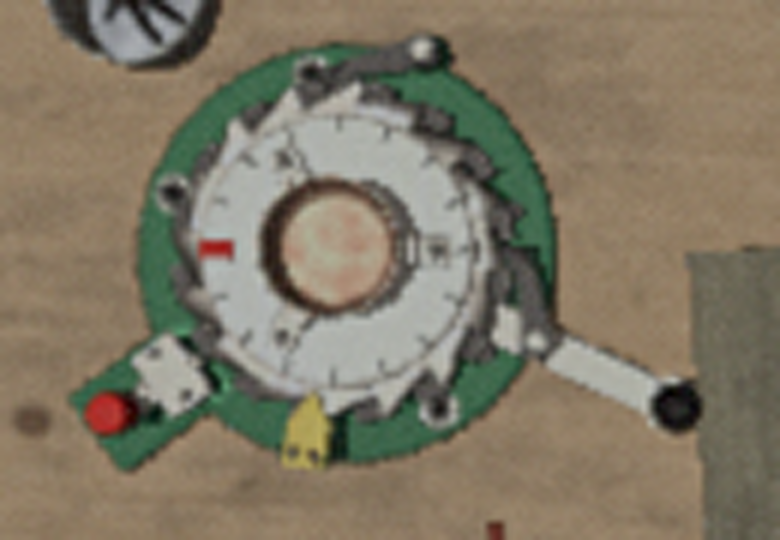

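The crop shows the red mark on the table's left (+y) side at crop (217,249), about 80° short of the pointer tip at (315,395). The knob is at (110,413) and the grip at (676,405). Next I'll fit the base pose and check how high the obstacles are along the way.

```bash
cat >> h.py <<'E'
def tri(a,b):
    (o1,d1),(o2,d2)=ray("top",*a),ray("side",*b)
    s=np.linalg.lstsq(np.c_[d1,-d2],o2-o1,rcond=None)[0]; p,q=o1+s[0]*d1,o2+s[1]*d2
    return (p+q)/2, np.linalg.norm(p-q)
E
python3 - <<'E'
from h import *
from scipy.optimize import least_squares
c=lambda u,v:(235+u/6-.4,165+v/6-.4)
obs={"base":(c(347,253),.012,0,0),"plate":(c(335,248),.057,0,0),"cup":(c(332,247),.102,0,0),"grip":(c(676,405),.098,.170,-106),"knob":(c(110,413),.076,.128,135),"tip":(c(315,395),.057,.066,180)}
def model(p,r,a): t=p[2]+np.radians(a); return p[:2]+r*np.array([np.cos(t),np.sin(t)])
def f(p): return np.concatenate([at("top",*o[0],o[1])[:2]-model(p,o[2],o[3]) for o in obs.values()])
s=least_squares(f,[.56,-.12,0]); p=s.x
print(p[:2].round(4),np.degrees(p[2]).round(2)); print((f(p)*1000).reshape(-1,2).round(1))
m=at("top",*c(217,249),.057)[:2]-p[:2]; print("mark r",np.hypot(*m),"joint",(np.arctan2(m[1],m[0])-p[2]-np.pi+np.pi)%(2*np.pi)-np.pi-0)
for n,r,a in(("grip",.17,-106),("gripend",.17,-106+28.07),("knob",.128,135)): print(n,model(p,r,a).round(4))
for n,a,b in(("stake head",(50,238),(172,77)),("stake2",(52,238),(180,75)),("shade end L",(35,175),(215,57)),("shade endR",(135,80),(310,60)),("drill rear",(120,203),(212,175)),("drill front",(195,240),(205,105)),("potknob",(396,112),(443,160)),("dish",(5,285),(127,95))):
    q,e=tri(a,b); print(n,q.round(3),e.round(3))
E
```

```text
[ 0.5561 -0.1166] -7.14
[[-0.5  0.3]
 [ 0.3  1.6]
 [-0.7 -1.5]
 [ 0.7  1.9]
 [ 1.7 -2.6]
 [-1.3  0.5]]
mark r 0.055406393310355205 joint -1.417647799721052
grip [ 0.4893 -0.2729]
gripend [ 0.5707 -0.2859]
knob [ 0.4775 -0.0155]
stake head [0.458 0.43  0.242] 0.006
stake2 [0.469 0.417 0.25 ] 0.016
shade end L [0.602 0.443 0.288] 0.005
shade endR [0.825 0.224 0.291] 0.001
drill rear [ 0.547  0.433 -0.108] 0.02
drill front [0.463 0.092 0.23 ] 0.004
potknob [ 0.79  -0.381  0.187] 0.004
dish [0.334 0.581 0.171] 0.008
```

Emit:
arm_command(series="0 0 -38 0 255;0 0 -38 0 255;0 0 -38 0 255;0 0 -38 0 255;0 0 -38 0 255;0 0 -38 0 255;-32 -21.5 0 0 255;-32 -21.5 0 0 255;-32 -21.5 0 0 255;-32 -21.5 0 0 255;-32 -21.5 0 0 255;-32 -21.5 0 0 255;-32 -21.5 0 0 255;-32 -21.5 0 0 255;-32 -21.5 0 0 255;-32 -21.5 0 0 255;-32 -21.5 0 0 255;-32 -21.5 0 0 255;-32 -21.5 0 0 255;0 0 0 0 255", squeeze=20)

```text
time_s: 1.77
tool_pos: [0.5026, 0.2417, 0.4501]
tool_rot: [-179.8, 0.2, 164.2]
force: [-0.3, -0.6, -0.2]
grip_width: 0.0003
grasp_force: 0.0
```

Emit:
arm_command(series="-6.2 -38.2 0 0 255;-6.2 -38.2 0 0 255;-6.2 -38.2 0 0 255;-6.2 -38.2 0 0 255;-6.2 -38.2 0 0 255;-6.2 -38.2 0 0 255;-6.2 -38.2 0 0 255;-6.2 -38.2 0 0 255;-6.2 -38.2 0 0 255;-6.2 -38.2 0 0 255;-6.2 -38.2 0 0 255;-6.2 -38.2 0 0 255;-6.2 -38.2 0 0 255;0 0 0 0.12 255;0 0 0 0.12 255;0 0 0 0.12 255;0 0 0 0.12 255;0 0 0 0 255")

```text
time_s: 3.27
tool_pos: [0.4473, -0.2497, 0.4502]
tool_rot: [-180.0, -0.0, 137.4]
force: [-0.1, 0.0, -0.7]
grip_width: 0.0003
grasp_force: 0.0
```

```bash
python3 -c "
from cell import telemetry;print(telemetry.get_obs()['qpos'].round(1))"
```

```text
[-19.4  -0.4  45.9  78.8   0.3 101.5  73.9]
```

Emit:
arm_command(series="0 0 16 0.122 255;0 0 16 0.122 255;0 0 16 0.122 255;0 0 16 0.122 255;0 0 16 0.122 255;0 0 16 0.122 255;0 0 16 0.122 255;0 0 16 0.122 255;0 0 16 0.122 255;0 0 16 0.122 255;0 0 16 0.122 255;0 0 16 0.122 255;0 0 16 0.122 255;0 0 16 0.122 255;0 0 16 0.122 255;0 0 16 0.122 255;0 0 16 0.122 255;0 0 16 0.122 255;0 0 16 0.122 255;0 0 16 0.122 255")

```text
time_s: 4.93
tool_pos: [0.4472, -0.2495, 0.1296]
tool_rot: [-180.0, 0.0, -2.4]
force: [-0.2, 0.3, -1.2]
grip_width: 0.0004
grasp_force: 0.0
```

Emit:
arm_command(series="0 0 0 0.122 255;0 0 0 0.122 255;0 0 0 0.12 255;0 0 0 0 255;0 0 0 0 255")

```text
time_s: 5.35
tool_pos: [0.4473, -0.2496, 0.1304]
tool_rot: [-180.0, 0.0, -22.8]
force: [-0.6, -0.9, 0.4]
grip_width: 0.0005
grasp_force: 0.0
```

```bash
python3 - <<'E'
from h import *
o=telemetry.get_obs(); print(o['qpos'].round(1),o['tool_pos'].round(4),o['tool_rot'].round(2))
im=cams.read_camera("top"); sd=cams.read_camera("side")
print(proj("top",o['tool_pos']),proj("side",o['tool_pos']))
cv2.imwrite("pics/a1.png",np.vstack([cv2.resize(im[150:270,220:400],(675,450))[:300],cv2.resize(sd[150:280,190:370],(675,487))])[:600+187][:600])
cv2.imwrite("pics/a1.png",np.hstack([cv2.resize(im[170:290,250:370],(400,400)),cv2.resize(sd[160:280,210:330],(400,400))]))
E
```

```text
[-18.6   6.5  48.  110.6  -5.3  65.1 -81.4] [ 0.4473 -0.2496  0.1304] [-1.800e+02  2.000e-02 -2.277e+01]
[338.78712031 248.81623968] [254.83741023 199.13196201]
```

View pics/a1.png

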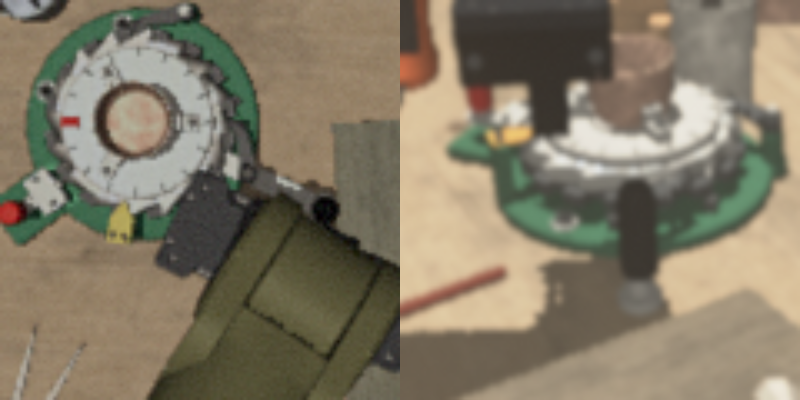

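The left half shows the gripper body behind the grip and the red mark unmoved. The right half shows the grip standing free. I'll lower the tool and make the first stroke.

Emit:
arm_command(series="2 1.2 20 0 255;2 1.2 20 0 255;2 1.2 20 0 255;1 1.2 20 0 255;0 0 0 0 255;9 0 0 0 255;9 0 0 0 255;6.9 0.7 0 -0.041 255;6.9 0.7 0 -0.041 255;6.9 0.7 0 -0.041 255;6.9 0.7 0 -0.041 255;6.9 0.7 0 -0.041 255;6.9 0.7 0 -0.041 255;6.9 0.7 0 -0.041 255;6.9 0.7 0 -0.041 255;6.9 0.7 0 -0.041 255;6.9 0.7 0 -0.041 255;6.9 0.7 0 -0.041 255;0 0 0 0 255")

```text
time_s: 7.03
tool_pos: [0.5403, -0.2873, 0.0513]
tool_rot: [180.0, 0.2, 2.9]
force: [-5.6, -0.3, 2.4]
grip_width: 0.0004
grasp_force: 2.7
```

```bash
cat > look.py <<'E'
import sys
from h import *
C=np.array([.5561,-.1166]); Y=np.radians(-7.14)
o=telemetry.get_obs(); im=cams.read_camera("top"); print("tcp",o['tool_pos'].round(4),o['tool_rot'].round(1),"F",o['force'].round(1))
for a,c in blobs(im,(0,150,70),(8,255,255),(235,160,370,255),5)[0]:
    m=at("top",*c,.057)[:2]-C; k=at("top",*c,.076)[:2]-C
    print("red",a,c.round(1),"r",np.hypot(*m).round(4),"table",(np.arctan2(m[1],m[0])-Y-np.pi).round(3),"knob r",np.hypot(*k).round(4))
for a,c in blobs(im,(0,0,0),(180,255,50),(310,190,380,250),8)[0]:
    m=at("top",*c,.098)[:2]-C; print("blk",a,c.round(1),"r",np.hypot(*m).round(3),"lever",(np.arctan2(m[1],m[0])-Y+np.radians(106)).round(3))
cv2.imwrite("pics/"+sys.argv[1]+".png",np.hstack([cv2.resize(im[170:290,250:370],(400,400)),cv2.resize(cams.read_camera("side")[160:280,210:330],(400,400))]))
E
python3 look.py s1
```

```text
tcp [ 0.5403 -0.2873  0.0513] [180.    0.2   2.9] F [-5.6 -0.3  2.4]
red 9 [271.2 209.8] r 0.0551 table -1.234 knob r 0.0526
red 37 [252.4 233.6] r 0.1294 table -0.801 knob r 0.1264
blk 26 [373.1 194.4] r 0.223 lever 0.562
blk 23 [334.8 201.2] r 0.12 lever 0.525
blk 9 [370.7 217.7] r 0.217 lever 0.281
blk 22 [319.2 224.1] r 0.093 lever -0.128
blk 12 [312.4 232.6] r 0.094 lever -0.437
blk 11 [353.4 247.7] r 0.202 lever -0.153
```

Emit:
arm_command(series="4 0 0 -0.02 255;4 0 0 0 255;3 0 0 0 255;0 0 0 0 255")

```text
time_s: 7.47
tool_pos: [0.5475, -0.2875, 0.0513]
tool_rot: [-179.9, 0.5, 3.8]
force: [-12.7, 0.8, 6.7]
grip_width: 0.0002
grasp_force: 6.6
```

```bash
python3 look.py s2|head -2
```

```text
tcp [ 0.5475 -0.2875  0.0513] [-179.9    0.5    3.8] F [-12.7   0.8   6.7]
red 8 [271.4 210.6] r 0.0552 table -1.191 knob r 0.0527
```

Emit:
arm_command(series="3 0 0 0 255;3 0 0 0 255;0 0 0 0 255")

```text
time_s: 7.82
tool_pos: [0.5475, -0.2874, 0.0512]
tool_rot: [-179.7, 1.1, 3.7]
force: [-28.8, 4.0, 17.3]
grip_width: 0.0007
grasp_force: 14.1
```

```bash
python3 look.py s3|head -2
```

```text
tcp [ 0.5475 -0.2874  0.0512] [-179.7    1.1    3.7] F [-28.8   4.   17.3]
red 8 [271.4 210.6] r 0.0552 table -1.191 knob r 0.0527
```

Emit:
arm_command(series="-8 0 0 0.01 255;-9 0 0 0.01 255;-6.9 -1 0 0.041 255;-6.9 -1 0 0.041 255;-6.9 -1 0 0.041 255;-6.9 -1 0 0.041 255;-6.9 -1 0 0.041 255;-6.9 -1 0 0.041 255;-6.9 -1 0 0.041 255;-6.9 -1 0 0.041 255;-6.9 -1 0 0.041 255;-6.9 -1 0 0.041 255;-6.9 -1 0 0.041 255;-15 0 0 0 255;0 0 0 0 255;0 0 0 0 255")

```text
time_s: 9.25
tool_pos: [0.4562, -0.258, 0.0518]
tool_rot: [-179.9, -0.2, -23.0]
force: [-0.2, 0.5, 0.0]
grip_width: 0.0005
grasp_force: 0.0
```

```bash
python3 look.py s4
```

```text
tcp [ 0.4562 -0.258   0.0518] [-179.9   -0.2  -23. ] F [-0.2  0.5  0. ]
red 8 [271.4 210.6] r 0.0552 table -1.191 knob r 0.0527
red 38 [252.3 233.4] r 0.1293 table -0.803 knob r 0.1263
blk 18 [319.  201.9] r 0.079 lever 0.551
blk 17 [323.9 217.4] r 0.096 lever 0.099
blk 166 [359.4 239.1] r 0.205 lever -0.017
blk 97 [327.5 233.9] r 0.125 lever -0.209
```

View pics/s4.png

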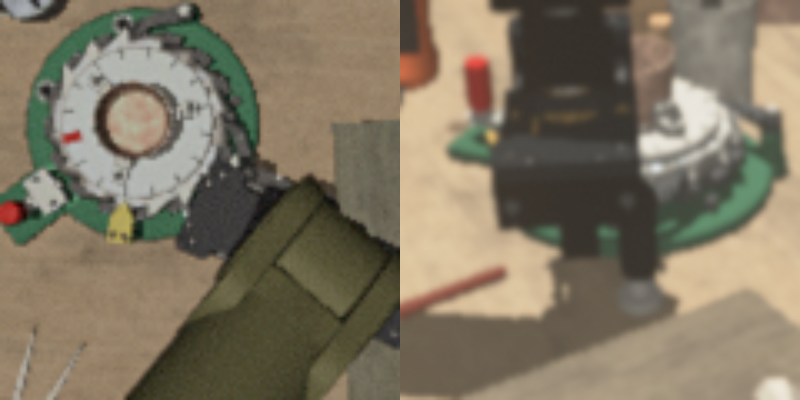

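The mark has moved one tooth, to about -1.18, and the lever is back at rest. Three strokes remain.

Emit:
arm_command(series="8 0 0 0 255;7 0 0 0 255;6.9 0.7 0 -0.041 255;6.9 0.7 0 -0.041 255;6.9 0.7 0 -0.041 255;6.9 0.7 0 -0.041 255;6.9 0.7 0 -0.041 255;6.9 0.7 0 -0.041 255;6.9 0.7 0 -0.041 255;6.9 0.7 0 -0.041 255;6.9 0.7 0 -0.041 255;6.9 0.7 0 -0.041 255;6.9 0.7 0 -0.041 255;5 0 0 -0.01 255;5 0 0 -0.01 255;4 0 0 0 255;0 0 0 0 255;0 0 0 0 255")

```text
time_s: 10.85
tool_pos: [0.5475, -0.2875, 0.0496]
tool_rot: [-179.8, 0.8, 3.7]
force: [-18.3, 2.2, 12.5]
grip_width: 0.0003
grasp_force: 9.5
```

Emit:
arm_command(series="-5 0 0 0 255;-9 0 0 0.02 255;-6.9 -1 0 0.041 255;-6.9 -1 0 0.041 255;-6.9 -1 0 0.041 255;-6.9 -1 0 0.041 255;-6.9 -1 0 0.041 255;-6.9 -1 0 0.041 255;-6.9 -1 0 0.041 255;-6.9 -1 0 0.041 255;-6.9 -1 0 0.041 255;-6.9 -1 0 0.041 255;-6.9 -1 0 0.041 255;-15 0 0 0 255;0 0 0 0 255;0 0 0 0 255")

```text
time_s: 12.18
tool_pos: [0.4549, -0.2578, 0.0507]
tool_rot: [-180.0, -0.1, -23.1]
force: [0.4, 0.6, 0.7]
grip_width: 0.0005
grasp_force: 0.0
```

```bash
python3 look.py s5|head -3
```

```text
tcp [ 0.4549 -0.2578  0.0507] [-1.80e+02 -1.00e-01 -2.31e+01] F [0.4 0.6 0.7]
red 9 [274.4 217.9] r 0.0556 table -0.799 knob r 0.0537
red 36 [252.2 233.6] r 0.1298 table -0.802 knob r 0.1267
```

Second tooth taken, table at about -0.79. I'll repeat the stroke, adding 1 mm to make up the drift.

Emit:
arm_command(series="9 0 0 0 255;7 0 0 0 255;6.9 0.7 0 -0.041 255;6.9 0.7 0 -0.041 255;6.9 0.7 0 -0.041 255;6.9 0.7 0 -0.041 255;6.9 0.7 0 -0.041 255;6.9 0.7 0 -0.041 255;6.9 0.7 0 -0.041 255;6.9 0.7 0 -0.041 255;6.9 0.7 0 -0.041 255;6.9 0.7 0 -0.041 255;6.9 0.7 0 -0.041 255;5 0 0 -0.01 255;5 0 0 -0.01 255;4 0 0 0 255;0 0 0 0 255;0 0 0 0 255")

```text
time_s: 13.78
tool_pos: [0.5475, -0.2875, 0.0496]
tool_rot: [-179.8, 0.8, 3.7]
force: [-20.0, 2.2, 14.2]
grip_width: 0.0003
grasp_force: 10.6
```

Emit:
arm_command(series="-5 0 0 0 255;-9 0 0 0.02 255;-6.9 -1 0 0.041 255;-6.9 -1 0 0.041 255;-6.9 -1 0 0.041 255;-6.9 -1 0 0.041 255;-6.9 -1 0 0.041 255;-6.9 -1 0 0.041 255;-6.9 -1 0 0.041 255;-6.9 -1 0 0.041 255;-6.9 -1 0 0.041 255;-6.9 -1 0 0.041 255;-6.9 -1 0 0.041 255;-15 0 0 0 255;0 0 0 0 255;0 0 0 0 255")

```text
time_s: 15.12
tool_pos: [0.4555, -0.2581, 0.0507]
tool_rot: [-180.0, -0.1, -23.1]
force: [0.5, -0.6, 0.0]
grip_width: 0.0002
grasp_force: 0.0
```

```bash
python3 look.py s6|head -3
```

```text
tcp [ 0.4555 -0.2581  0.0507] [-1.80e+02 -1.00e-01 -2.31e+01] F [ 0.5 -0.6  0. ]
red 8 [280.  223.5] r 0.0563 table -0.41 knob r 0.0551
red 38 [252.4 233.5] r 0.1292 table -0.802 knob r 0.1262
```

Emit:
arm_command(series="8 0 0 0 255;7 0 0 0 255;6.9 0.7 0 -0.041 255;6.9 0.7 0 -0.041 255;6.9 0.7 0 -0.041 255;6.9 0.7 0 -0.041 255;6.9 0.7 0 -0.041 255;6.9 0.7 0 -0.041 255;6.9 0.7 0 -0.041 255;6.9 0.7 0 -0.041 255;6.9 0.7 0 -0.041 255;6.9 0.7 0 -0.041 255;6.9 0.7 0 -0.041 255;5 0 0 -0.01 255;5 0 0 -0.01 255;4 0 0 0 255;0 0 0 0 255;0 0 0 0 255")

```text
time_s: 16.72
tool_pos: [0.5475, -0.2875, 0.0497]
tool_rot: [-179.8, 0.8, 3.7]
force: [-19.3, 1.3, 13.4]
grip_width: 0.0006
grasp_force: 10.2
```

Emit:
arm_command(series="-5 0 0 0 255;-9 0 0 0.02 255;-6.9 -1 0 0.041 255;-6.9 -1 0 0.041 255;-6.9 -1 0 0.041 255;-6.9 -1 0 0.041 255;-6.9 -1 0 0.041 255;-6.9 -1 0 0.041 255;-6.9 -1 0 0.041 255;-6.9 -1 0 0.041 255;-6.9 -1 0 0.041 255;-6.9 -1 0 0.041 255;-6.9 -1 0 0.041 255;-15 0 0 0 255;0 0 0 0 255;0 0 0 0 255")

```text
time_s: 18.05
tool_pos: [0.4552, -0.258, 0.0508]
tool_rot: [-180.0, -0.1, -23.1]
force: [0.7, -0.1, 1.0]
grip_width: 0.0004
grasp_force: 0.0
```

```bash
python3 look.py s7|head -3
```

```text
tcp [ 0.4552 -0.258   0.0508] [-1.80e+02 -1.00e-01 -2.31e+01] F [ 0.7 -0.1  1. ]
red 10 [287.5 226. ] r 0.0553 table -0.02 knob r 0.0548
red 39 [252.5 233.5] r 0.129 table -0.8 knob r 0.126
```

View pics/s7.png

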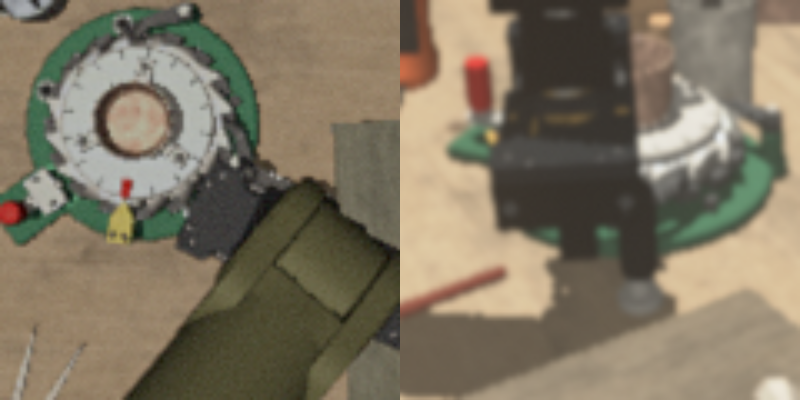

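The mark at crop (126,188) stands at the pointer tip (120,205), and the lever is at rest. The bolt is next, but first I'll check where the orange drill stands relative to it.

```bash
python3 - <<'E'
from h import *
t,s=cv2.imread("pics/top0.png"),cv2.imread("pics/side0.png")
print(at("side",212,185,0).round(3),at("top",204,236,0).round(3))
for n,im,roi in(("top",t,(100,180,230,265)),("side",s,(180,80,240,200))):
    b,m=blobs(im,(3,170,120),(14,255,255),roi,20); ys,xs=np.nonzero(m)
    print(n,[(a,c.round(0)) for a,c in b],xs.min()+roi[0],xs.max()+roi[0],ys.min()+roi[1],ys.max()+roi[1])
for a,b in(((125,205),(210,98)),((135,210),(210,105)),((150,220),(208,120)),((190,240),(205,150)),((190,240),(212,180))):
    q,e=tri(a,b); print(a,b,q.round(3),e.round(3))
k=tri((252.1,233.6),blobs(s,(0,150,80),(6,255,255),(222,170,245,200))[0][0][1]); print(k)
E
```

```text
[0.46  0.128 0.   ] [0.466 0.135 0.   ]
top [(1311, array([161., 228.]))] 130 193 205 252Traceback (most recent call last):
  File "<stdin>", line 6, in <module>
    return umr_minimum(a, axis, None, out, keepdims, initial, where)
ValueError: zero-size array to reduction operation minimum which has no identity
```

The drill stands tall at about (0.46, 0.13). I'll pinch the knob from above with the fingers closing along world x, so the gripper body stays clear of the drill.

Emit:
arm_command(series="0 0 -38 0 255;0 0 -38 0 255;0 0 -38 -0.12 138;0 0 -38 -0.12 138;0 0 0 -0.12 138;0 0 0 -0.12 138;0 0 0 -0.12 138;0 0 0 -0.12 138;0 0 0 -0.12 138;0 0 0 -0.12 138;0 0 0 -0.12 138;0 0 0 -0.12 138;0 0 0 -0.12 138;0 0 0 -0.12 138;0 0 0 -0.12 138;0 0 0 -0.12 138;0 0 0 -0.12 138;0 0 0 -0.085 138;0 0 0 0 138")

```text
time_s: 19.73
tool_pos: [0.4551, -0.2584, 0.2029]
tool_rot: [179.9, 0.0, 85.0]
force: [0.4, -0.5, 0.7]
grip_width: 0.0396
grasp_force: 0.0
```

Emit:
arm_command(series="34.5 0.3 0 0 138;34.5 0.3 0 0 138;34.5 0.3 0 0 138;34.5 0.3 0 0 138;34.5 0.3 0 0 138;34.5 0.3 0 0 138;34.5 0.3 0 0 138;0 0 0 0 138;0 0 0 0 138")

```text
time_s: 20.48
tool_pos: [0.4784, -0.0155, 0.2026]
tool_rot: [180.0, 0.0, 85.0]
force: [0.3, -0.9, 0.2]
grip_width: 0.0397
grasp_force: 0.0
```

```bash
python3 - <<'E'
from h import *
o=telemetry.get_obs(); print(o['qpos'].round(1),o['tool_pos'].round(4),o['tool_rot'].round(2),o['grip_width'])
Rm=R.from_euler("xyz",o['tool_rot'],degrees=True).as_matrix()
for k in((.4775,-.0155,.05),(.4787,-.016,.05)): print(1000*Rm.T@(np.array(k)-o['tool_pos']))
E
```

```text
[-30.8  -3.1  28.7 109.1   1.6  73.6  -7.5] [ 0.4784 -0.0155  0.2026] [1.7998e+02 1.0000e-02 8.5040e+01] 0.03968081110958282
[-5.37195287e-02 -9.76934252e-01  1.52643636e+02]
[ -0.44811723   0.26179499 152.64418865]
```

Emit:
arm_command(series="0 0 38 0 138;0 0 38 0 138;0 0 38 0 138;0 0 20 0 138;0 0 10 0 138;0 0 10 0 138;0 0 0 0 138;0 0 0 0 255;0 0 0 0 255;0 0 0 0 255;0 0 0 0 255", squeeze=20)

```text
time_s: 21.4
tool_pos: [0.4783, -0.0175, 0.0497]
tool_rot: [179.9, -0.0, 84.9]
force: [-6.0, -1.0, 4.8]
grip_width: 0.0213
grasp_force: 3.1
```

```bash
python3 look.py k1|head -3
```

```text
tcp [ 0.4783 -0.0175  0.0497] [179.9  -0.   84.9] F [-6.  -1.   4.8]
red 9 [287.2 226.2] r 0.056 table -0.032 knob r 0.0555
blk 46 [347.5 232.4] r 0.169 lever -0.004
```

View pics/k1.png

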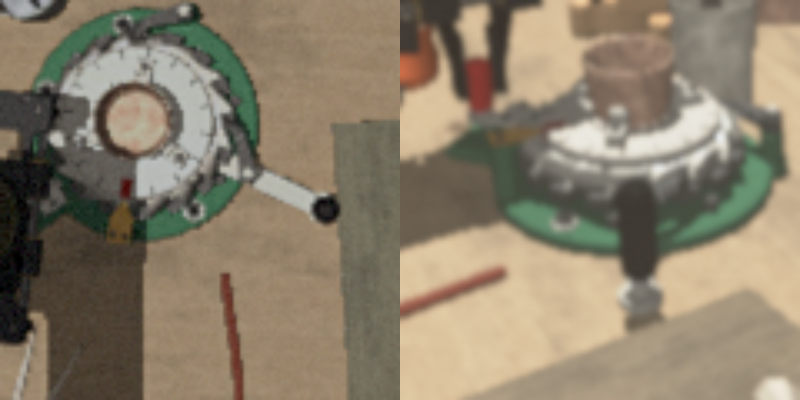

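The right half shows the red knob between the fingers at about (480,85). The mark is still at the pointer, and the lever is back at rest (-0.004). Next I'll slide the bolt in.

Emit:
arm_command(series="0 0 0 0 255;0 0 0 0 255;-1.8 1.7 0 0 255;-1.8 1.7 0 0 255;-1.8 1.7 0 0 255;-1.8 1.7 0 0 255;-1.8 1.7 0 0 255;-1.8 1.7 0 0 255;0 0 0 0 255")

```text
time_s: 22.25
tool_pos: [0.4856, -0.0279, 0.0494]
tool_rot: [-179.8, -0.1, 84.9]
force: [-6.9, 2.8, 11.1]
grip_width: 0.0191
grasp_force: 20.0
```

Emit:
arm_command(series="-1.5 1.4 0 0 255;-1.5 1.4 0 0 255;0 0 0 0 255;0 0 0 0 255")

```text
time_s: 22.58
tool_pos: [0.4857, -0.028, 0.0493]
tool_rot: [-179.5, -0.4, 85.0]
force: [-12.9, 8.3, 16.6]
grip_width: 0.0192
grasp_force: 20.0
```

The bolt is hard against its stop. I'll ease the load off, release and rise.

Emit:
arm_command(series="1.5 -1.4 0 0 255;0 0 0 0 138;0 0 0 0 138;0 0 0 0 138;0 0 0 0 138;0 0 -20 0 138;0 0 -30 0 138;0 0 -38 0 138;0 0 -38 0 138;0 0 -38 0 138;-38 0 0 0 138;-38 0 0 0 138;-38 0 0 0 138;-38 0 0 0 138;-38 0 0 0 138;-38 0 0 0 138;0 0 0 0 138")

```text
time_s: 24.0
tool_pos: [0.4652, -0.2677, 0.2134]
tool_rot: [179.9, 0.4, 84.2]
force: [-0.8, -0.5, -0.3]
grip_width: 0.04
grasp_force: 0.0
```

```bash
python3 look.py k2; python3 - <<'E'
from h import *
s0=cv2.imread("pics/side0.png"); s1=cams.read_camera("side")
for s in(s0,s1): print(blobs(s,(0,130,60),(8,255,255),(220,160,255,205))[0])
E
```

```text
tcp [ 0.4652 -0.2677  0.2134] [179.9   0.4  84.2] F [-0.8 -0.5 -0.3]
red 10 [287.5 226. ] r 0.0553 table -0.02 knob r 0.0548
red 35 [256.2 230.6] r 0.1162 table -0.804 knob r 0.1134
blk 8 [340.4 201.9] r 0.135 lever 0.501
blk 8 [321.1 205.8] r 0.084 lever 0.423
blk 336 [356.4 228.8] r 0.187 lever 0.095
[(83, array([233.        , 184.09638554]))]
[(84, array([237.5952381 , 184.73809524]))]
```

View pics/k2.png

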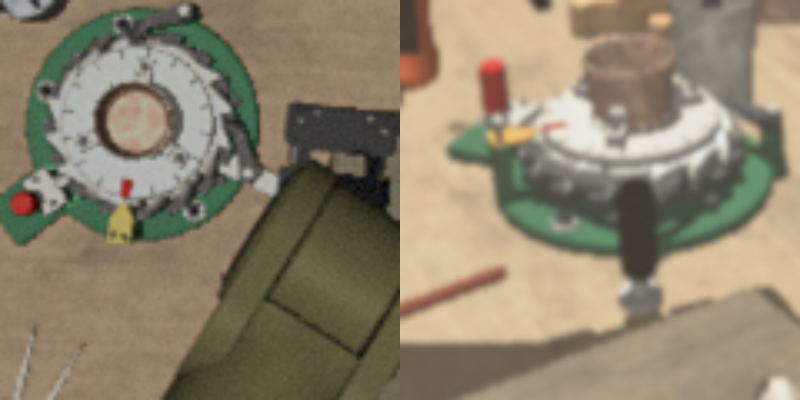

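```bash
python3 - <<'E'
from h import *
d=np.array([.614,-.789,0]); k=np.array([.4775,-.0155,.076])
for t in(0,.012,.0135,.015): 
    print(t,proj("top",k+d*t)-proj("top",k),proj("side",k+d*t-[0,0,.02])-proj("side",k-[0,0,.02]))
b=[]
for n in("top","side"):
    roi={"top":(245,222,266,242),"side":(220,160,255,205)}[n]
    for im in(cv2.imread(f"pics/{n}0.png"),cams.read_camera(n)):
        x0,y0,x1,y1=roi; c=im[y0:y1,x0:x1].astype(float); w=np.clip(c[...,2]-np.maximum(c[...,0],c[...,1])-60,0,None)
        ys,xs=np.indices(w.shape); b.append(np.array([(w*xs).sum(),(w*ys).sum()])/w.sum()); 
    print(n,b[-1]-b[-2])
E
```

```text
0 [0. 0.] [0. 0.]
0.012 [ 3.60232927 -2.64999659] [4.18360476 0.80947965]
0.0135 [ 4.05254712 -2.98119224] [4.70903294 0.91114399]
0.015 [ 4.50274869 -3.31237591] [5.2350146  1.01291542]
top [ 4.01392298 -2.89420474]
side [4.68552593 0.99290274]
```

Both cameras put the bolt about 13.4 mm in, past the 12 mm needed, and it was against its stop. The mark is at the pointer, the lever is at rest and the arm is clear, so I'm handing in.

```bash
python3 -c "
from cell import env;print(env.sign_off())"
```

```text
the job is handed in; nothing more can be done
None
```

I handed the job in with the red mark at the pointer after four full lever strokes (table about -0.02 rad), the lever at rest, and the lock bolt against its stop; the cameras put it about 13.4 of 15 mm in (12 needed), and no verdict came back.

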